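Fold up both rudder pedals

ROBOT

A 6-joint arm with a two-finger parallel gripper is mounted at the origin on the work surface. World frame = base frame: x ahead of the robot, y to its left, z up, the work surface at z = 0. Lengths are in m, angles in rad, forces in N, time in s.
With the tool pointing down it reaches from about 0.275 to 1 m from the base axis. Payload 8.4 kg.
Tool frame: the origin (TCP) lies on the centre line of the jaws, within the pads' length; the fingertips stand 17 mm ahead of it and the grasp point (between the pads) lies 2 mm behind it (bot.tcp_to_tips is the y of the fingertips in the tool frame, in m); y points along the fingers, z is the direction in which the jaws open and shut, and the axes are right-handed (so a half turn about y gives the same grasp; the last joint's range is limited). The gripper opens to 85 mm and grips with 20 to 120 N. Pads are 22 mm wide; open, the fingers measure 114 mm over their backs; the gripper's body (76 mm by 85 mm) begins 54 mm behind the grasp point. The pads swing forward as they close: fully open they stand 13 mm farther back than shut.
Start: joints at [-1.109, 0.353, 1.633, -0, 1.155, -0.002], TCP at [0.28, -0.559, 0.248] pointing down, gripper open.
Joint ranges: [-2.63, 2.63], [-0.92, 2.1], [0.06, 2.66], [-1.3, 4.44], [0, 2.69], [-3.02, 3.02]. Speed limits (rad/s): [2.22, 2.22, 2.79, 3.14, 3.14, 3.14].

INTERFACE

Orientations are given as a unit quaternion [x, y, z, w].
In Python, from workcell import bot, hand, kinematics, get_obs, vision, hand_in gives the robot as it stands. The module is installed in compiled form; this text tells all that it offers. Calls block until the motion is done:
- bot.reach(position, orientation): joint-space move of the TCP to a pose.
- bot.servo_line(position, ori=None, velocity=0.15): straight line of the TCP; ori=None keeps the orientation; velocity is the mean speed in m/s.
- bot.goto_joints(angles): joint-space move.
- hand.move_gripper(opening, strength=None): finger opening in m; strength is the grip in N (None keeps the last); returns when the fingers have stopped.
- bot.dwell(seconds).
- kinematics.solve_ik(position, orientation): joint angles nearest the present ones, or None.
- get_obs(): the state.
- vision.read_camera(name): name is "scene" or "top" or "wrist"; returns a dict with "frame" (420x560x3 uint8, red, green, blue), "intrinsics" (3x3 intrinsics, pixels), "view" (4x4, takes a point from world to camera coordinates). Camera axes: x right, y down, z forward; pixel columns grow to the right and rows downward; lengths in m; the calibration is good to about 2 mm. A picture is of the moment at which its call begins. There is no depth.
A pose or a line that the arm cannot do raises bot.IKError and nothing moves.
- hand_in(): hands the job in, once; it reports no verdict.
The state is a dict: "time_s": time; "joint_pos": joint angles; "joint_vel": joint speeds; "joint_efforts": joint torques, N m; "position": TCP position; "orientation": TCP orientation; "wrist_force": force on the tool from outside, world axes, zero at the start; "ft_torque": the same for the moment, N m; "gripper_width": finger opening in m.
Only numpy, scipy, OpenCV 4.12 (cv2) and the standard library are available. Lean on these libraries where they do the work, as an engineer would, in place of code of your own. Each camera call takes 0.05 s, during which the arm holds its last target.

TASK

Fold up both grey pedals of the rudder pedal rig: with your fingertips push the toe end of each one up from beneath, past its balance point, so that its counterweights carry it on to the upper stop and it stays up by itself. Push steadily rather than flinging the pedals, do not take a pedal between the fingers, and leave the loose things on the bench where they are. Finish with the hand clear of everything.

Things in the scene. Friction and masses are not known exactly. Their poses are not given: they have to be found in the camera images.
- rig: bench rig bolted down: aluminium base bar 460 mm long along its y, 30 mm high, red sleeves, yellow springs in the middle (up to 85 mm high), two grey pedals. Origin on the bench midway under the pedals' hinge axis; x points from the toes to the hinges (away from the robot, turned up to 0.35 rad), y to the left pedal. A rest post stands under each pedal 90 mm on the toe side of the hinge
- left_pedal_hinge (a point): centre of the left pedal's hinge axis (the rig's y), 130 mm above the bench, 140 mm to +y of the rig's middle; axes as the rig's. Beside each edge of the pedal a horn at the hinge carries a steel counterweight disc, 48 mm across, 73 mm above the hinge when the pedal is down; it swings over towards +x as the toe rises
- right_pedal_hinge (a point): the same for the right pedal, 140 mm to the -y side of the rig's middle
- left_pedal_toe (a point): middle of the left pedal's free toe edge, half-way through the plate (10 mm thick, 90 mm wide, toe 215 mm from the hinge, a 30 mm wide slot 55 to 145 mm from the hinge). Its x runs along the plate to the hinge, z out of the tread. Down, it is 173 mm above the bench; beneath it is free space from 105 mm from the hinge to the toe, but for low loose things
- right_pedal_toe (a point): the same for the right pedal
- left_pedal (a joint): left pedal's angle: 0 = down on its rest, plate sloping 0.2 rad up towards the toe; grows as the toe rises; 1.3 = upper stop (plate 1.5 rad from level). Balance at about 0.6: below it the pedal falls back, above it the counterweights carry it to the stop and keep it there. About 1 to 2 N up at the toe raises it; damped hinge
- right_pedal (a joint): the same for the right pedal
- caliper: loose black and steel caliper, 200 mm long, lying at the right side of the bench (-y); origin under its middle. Leave alone
- driver: loose screwdriver with yellow handle, lying on the bench in front of the rig, between the pedals; origin under its middle. Leave alone
- bracket: loose grey printed angle bracket 60 x 50 x 44 mm, on the bench in front of or under the left pedal's toe; origin under its middle. Leave alone
- spool: loose orange filament spool with black flanges lying flat, 200 mm across, 60 mm high, left of the rig. Leave alone
- glue: loose upright bottle with a red cap, 52 mm across, 130 mm high, right of the rig. Leave alone
- tin: loose open steel tin, 70 mm across, 50 mm high, at the front left. Leave alone
- clip: loose red plastic clip block 45 x 28 x 24 mm, at the front right. Leave alone

How it is judged:
By the outcome, as a careful person would: the job done as asked, in the order asked, and still so for the second after the job is handed in, with the robot touching nothing.
It also fails if it takes over 48 s, if anything falls off the work surface, if the arm or the gripper's body presses on something with over 40 N, if the wrist force passes 120 N, or if a joint passes its speed limit or range.

## Working session

There is one attempt and no reset: what is moved stays moved. The work goes in short steps, each a Python script; the robot and the scene stay as the last script left them, time stands still between calls to the robot, and variables do not carry over. Pictures are saved under pics/ and viewed, and the job is handed in when it is done.

```bash
mkdir -p pics
python3 - <<'E'
from workcell import bot, hand, kinematics, get_obs, vision
import cv2
for n in ["scene","top","wrist"]:
    d=vision.read_camera(n); cv2.imwrite(f"pics/{n}0.png",d["frame"][:,:,::-1]); print(n,d["intrinsics"].round(1).tolist(),d["view"].round(4).tolist())
o=get_obs(); print(o, bot.tcp_to_tips)
E
```

```text
scene [[427.8, 0.0, 276.9], [0.0, 427.8, 210.1], [0.0, 0.0, 1.0]] [[0.1371, 0.9905, 0.0091, -0.0894], [0.6418, -0.0818, -0.7625, -0.2844], [-0.7545, 0.1104, -0.6469, 1.7241], [0.0, 0.0, 0.0, 1.0]]
top [[542.9, 0.0, 286.2], [0.0, 542.9, 209.8], [0.0, 0.0, 1.0]] [[-0.045, -0.999, 0.003, 0.04], [-0.9773, 0.0434, -0.2073, 0.6044], [0.2069, -0.0123, -0.9783, 1.2944], [0.0, 0.0, 0.0, 1.0]]
wrist [[299.8, 0.0, 280.0], [0.0, 299.8, 205.0], [0.0, 0.0, 1.0]] [[0.4468, -0.8946, -0.0026, -0.6233], [-0.8525, -0.4267, 0.302, -0.0389], [-0.2713, -0.1328, -0.9533, 0.381], [0.0, 0.0, 0.0, 1.0]]
{'time_s': 0.15, 'joint_pos': array([-1.10938776e+00,  3.53517514e-01,  1.63393304e+00,  2.78707546e-06,
        1.15519547e+00, -2.41879975e-03]), 'joint_vel': array([-0.00114885, -0.00267195, -0.00023052,  0.00096567,  0.00055216,
        0.00143365]), 'joint_efforts': array([-3.43602806e-04, -6.05636787e+01, -3.42338848e+01,  4.21403627e-06,
        6.12576114e-03,  2.36280891e-05]), 'position': array([ 0.27945295, -0.55867744,  0.24772931]), 'orientation': array([-0.16260514,  0.68853921, -0.68781349,  0.16243745]), 'wrist_force': array([ 0.3524779 , -0.66692782, -0.17997263]), 'ft_torque': array([0.03161891, 0.01046363, 0.01022018]), 'gripper_width': 0.08548166494109813} 0.017
```

View pics/scene0.png

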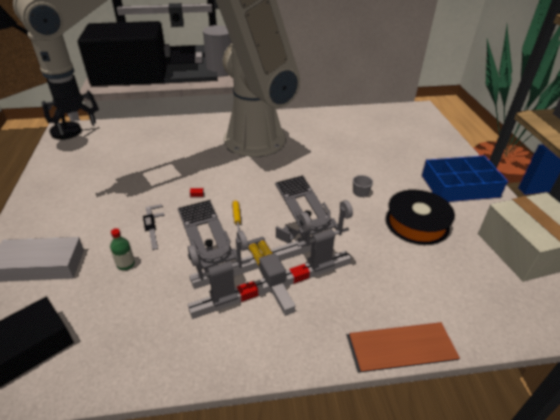

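View pics/top0.png

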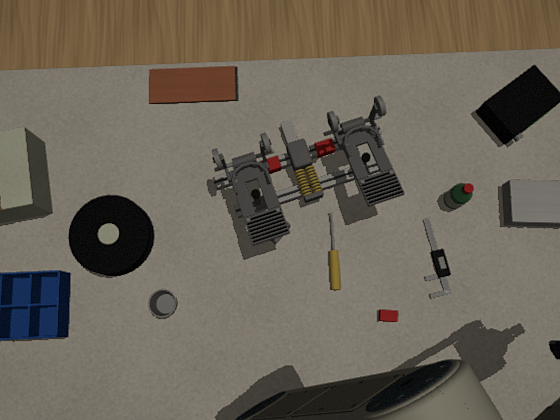

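Run:
```python
import cv2
a=cv2.imread("pics/top0.png")[80:270,190:420]; cv2.imwrite("pics/t1.png",cv2.resize(a,None,fx=3.4,fy=3.1,interpolation=2))
a=cv2.imread("pics/scene0.png")[160:320,140:370]; cv2.imwrite("pics/s1.png",cv2.resize(a,None,fx=3.4,fy=3.4,interpolation=2))
```

```text
(no output)
```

View pics/t1.png

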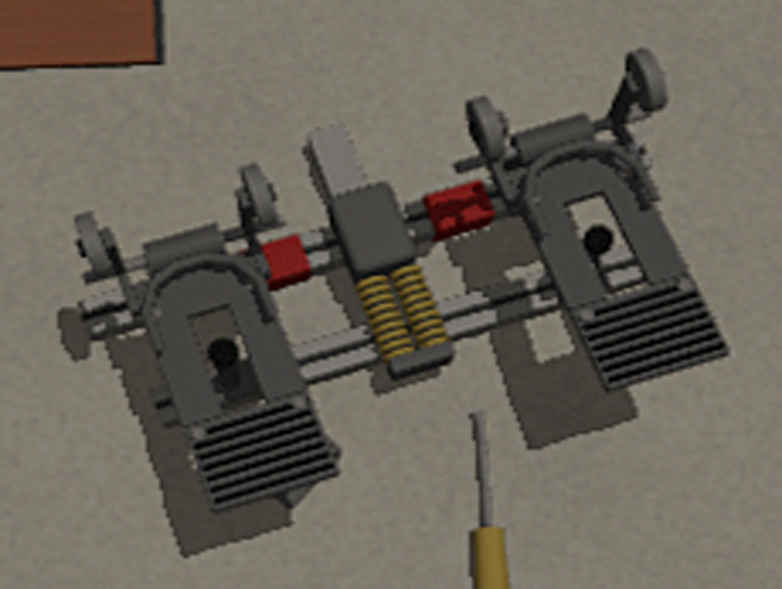

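View pics/s1.png

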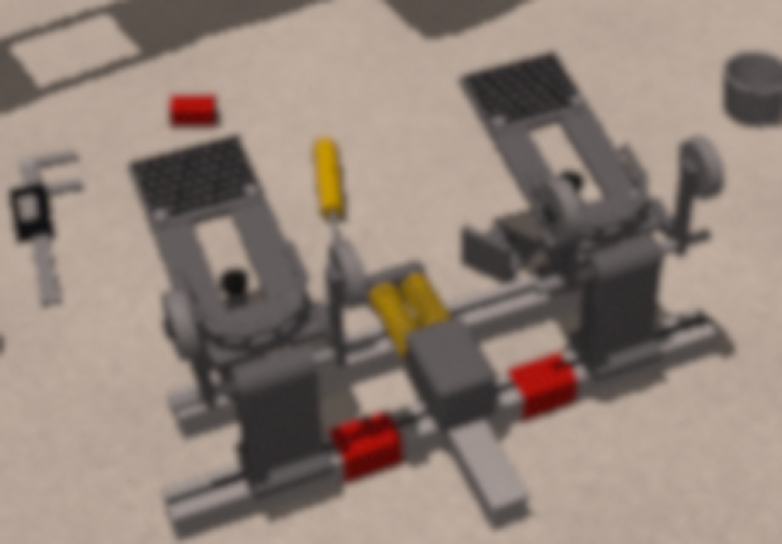

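```bash
cat > h.py <<'E'
import numpy as np
def cam(n):
    if n=="top":
        return np.array([[542.9,0,286.2],[0,542.9,209.8],[0,0,1]]),np.array([[-0.045,-0.999,0.003,0.04],[-0.9773,0.0434,-0.2073,0.6044],[0.2069,-0.0123,-0.9783,1.2944]])
    return np.array([[427.8,0,276.9],[0,427.8,210.1],[0,0,1]]),np.array([[0.1371,0.9905,0.0091,-0.0894],[0.6418,-0.0818,-0.7625,-0.2844],[-0.7545,0.1104,-0.6469,1.7241]])
def proj(n,p):
    K,V=cam(n); c=K@(V[:,:3]@np.asarray(p)+V[:,3]); return c[:2]/c[2]
def ray(n,uv,z):
    K,V=cam(n); d=V[:,:3].T@np.linalg.solve(K,[*uv,1]); o=-V[:,:3].T@V[:,3]; return o+d*(z-o[2])/d[2]
def rigw(q,p):
    x,y,a=q; c,s=np.cos(a),np.sin(a); return np.array([x+c*p[0]-s*p[1],y+s*p[0]+c*p[1],p[2]])
def plate(side,l,w,h=0,th=0):  # l along plate from hinge, w lateral, h above mid
    a=.2+th; return np.array([-l*np.cos(a)+h*np.sin(a)*1.0, side*.14+w, .13+l*np.sin(a)+h*np.cos(a)])
E
python3 - <<'E'
from h import *
from scipy.optimize import least_squares
t=lambda a,b:(190+a/3.4,80+b/3.1); s=lambda a,b:(140+a/3.4,160+b/3.4)
obs=[("top",1,.045,t(212,508)),("top",1,-.045,t(338,472)),("top",-1,.045,t(608,387)),("top",-1,-.045,t(728,352)),
("scene",1,.045,s(553,55)),("scene",1,-.045,s(460,75)),("scene",-1,.045,s(240,137)),("scene",-1,-.045,s(132,165))]
f=lambda q:np.concatenate([proj(n,rigw(q,plate(sd,.215,w,.003)))-uv for n,sd,w,uv in obs])
r=least_squares(f,[.7,0,.3]); print(r.x); print(r.fun.reshape(-1,2).round(1))
for sd in(1,-1): print(rigw(r.x,plate(sd,.215,0)))
print("driver",ray("top",(331,213),.005),ray("top",(335,288),.01))
print("bracket tip",ray("top",t(340,455),.05),ray("top",t(290,505),.0))
for uv in[(437,222),(440,296)]:print("cal",ray("top",uv,.01))
print("glue",ray("top",(468,187),.13),"tin",ray("top",(162,303),.05),"spool",ray("top",(110,235),.06))
E
```

```text
[ 0.75952566 -0.02275856  0.28546979]
[[-0.6  0.4]
 [ 0.1 -0.7]
 [-1.1  0.2]
 [ 0.1 -0.8]
 [ 0.6 -1.1]
 [-0.5  0.4]
 [-0.3 -1. ]
 [-1.5 -0.6]]
[0.51791391 0.05223667 0.17271391]
[ 0.59676422 -0.21643158  0.17271391]
driver [ 0.60419014 -0.10411932  0.005     ] [ 0.40976473 -0.10172347  0.01      ]
bracket tip [0.56446312 0.00521762 0.05      ] [0.53277803 0.04427325 0.        ]
cal [ 0.56722563 -0.37660409  0.01      ]
cal [ 0.37796534 -0.3647089   0.01      ]
glue [ 0.62796247 -0.4244369   0.13      ] tin [0.39001388 0.32542041 0.05      ] spool [0.56183132 0.45235422 0.06      ]
```

```bash
cat >> h.py <<'E'
from scipy.spatial.transform import Rotation as R
Q=[0.7595,-0.0228,0.2855]
def pose(side,l,th,yaw,pitch,flip,gap=0,back=0,w=0,half=.011):
    """TCP pose with upper tip corner at plate underside point"""
    al=Q[2]+yaw; f=np.array([np.cos(pitch)*np.cos(al),np.cos(pitch)*np.sin(al),np.sin(pitch)])
    lat=np.array([-np.sin(al),np.cos(al),0]); up=np.cross(f,lat)
    z=lat*flip; M=np.column_stack([np.cross(f,z),f,z])
    c=rigw(Q,plate(side,l,w,-.005-gap,th))
    tip=c-half*up
    return tip-(.017+back)*f, R.from_matrix(M).as_quat()
E
python3 - <<'E'
from h import *
from workcell import kinematics
for side in(-1,1):
  for flip in(1,-1):
    for pitch in(-.2,0,.3):
      for yaw in(-1.2,-.8,-.4,0,.4,.8,1.2):
        out=[]
        for th,back in((-.1,.08),(-.1,0),(.4,0),(.85,0),(.85,.08)):
            j=kinematics.solve_ik(*pose(side,.19,th,yaw,pitch,flip,back=back)); out.append(None if j is None else np.round(j,2).tolist())
        ok=[o is not None for o in out]
        if sum(ok)>=4: print(side,flip,pitch,yaw,"".join("01"[o] for o in ok), out[1], out[3])
E
```

```text
-1 1 -0.2 -1.2 11110 [0.14, 0.78, 2.21, 4.22, 1.3, 1.44] [0.16, 0.51, 2.04, 4.41, 1.13, 0.99]
-1 1 -0.2 -0.8 11111 [-0.14, 0.79, 2.39, 3.51, 1.41, 1.59] [-0.05, 0.42, 2.24, 3.72, 0.94, 1.31]
-1 1 -0.2 -0.4 11111 [-0.55, 0.79, 2.38, 2.71, 1.4, 1.56] [-0.38, 0.4, 2.27, 2.81, 0.92, 1.72]
-1 1 -0.2 0 11111 [-0.81, 0.78, 2.2, 2.01, 1.3, 1.72] [-0.64, 0.47, 2.11, 2.04, 1.07, 2.08]
-1 1 -0.2 0.4 11111 [-0.88, 0.82, 1.92, 1.5, 1.38, 1.97] [-0.74, 0.6, 1.84, 1.55, 1.32, 2.29]
-1 1 -0.2 0.8 11111 [-0.84, 0.92, 1.62, 1.17, 1.6, 2.14] [-0.73, 0.75, 1.51, 1.26, 1.62, 2.42]
-1 1 -0.2 1.2 11111 [-0.75, 1.03, 1.3, 0.94, 1.87, 2.21] [-0.66, 0.91, 1.16, 1.09, 1.95, 2.48]
-1 1 0 -1.2 11111 [0.14, 0.94, 2.18, 4.2, 1.56, 1.55] [0.17, 0.64, 2.05, 4.27, 1.36, 1.16]
-1 1 0 -0.8 11111 [-0.14, 0.99, 2.35, 3.53, 1.75, 1.64] [-0.04, 0.58, 2.25, 3.63, 1.29, 1.43]
-1 1 0 -0.4 11111 [-0.56, 0.98, 2.34, 2.69, 1.74, 1.49] [-0.39, 0.57, 2.28, 2.86, 1.29, 1.65]
-1 1 0 0 11111 [-0.82, 0.94, 2.16, 2.04, 1.55, 1.61] [-0.65, 0.61, 2.12, 2.17, 1.33, 1.9]
-1 1 0 0.4 11111 [-0.88, 0.95, 1.89, 1.57, 1.57, 1.87] [-0.74, 0.71, 
[... 4993 characters left out ...]
6, 0.57, 2.3, 2.08, 1.43, -1.33]
1 -1 0 0.8 11111 [-0.58, 0.94, 2.1, 1.48, 1.58, -1.47] [-0.44, 0.64, 2.02, 1.61, 1.55, -1.1]
1 -1 0 1.2 11111 [-0.51, 0.97, 1.82, 1.17, 1.71, -1.25] [-0.41, 0.76, 1.72, 1.31, 1.77, -0.93]
1 -1 0.3 -0.4 11111 [0.41, 1.36, 2.36, 3.87, 2.35, -1.18] [0.37, 0.85, 2.38, 3.65, 1.95, -1.53]
1 -1 0.3 0 11111 [-0.15, 1.37, 2.37, 2.51, 2.39, -1.93] [-0.03, 0.86, 2.4, 2.81, 1.98, -1.61]
1 -1 0.3 0.4 11111 [-0.48, 1.23, 2.23, 1.86, 1.98, -1.9] [-0.32, 0.83, 2.25, 2.15, 1.83, -1.51]
1 -1 0.3 0.8 11111 [-0.54, 1.15, 2.01, 1.51, 1.87, -1.59] [-0.41, 0.85, 1.99, 1.74, 1.83, -1.26]
1 -1 0.3 1.2 11111 [-0.48, 1.15, 1.76, 1.25, 1.95, -1.34] [-0.38, 0.92, 1.71, 1.46, 1.98, -1.03]
```

Run:
```python
from h import *
V=np.array([[0.4468,-0.8946,-0.0026,-0.6233],[-0.8525,-0.4267,0.302,-0.0389],[-0.2713,-0.1328,-0.9533,0.381]])
o=-V[:,:3].T@V[:,3]; M=R.from_quat([-0.16260514,0.68853921,-0.68781349,0.16243745]).as_matrix()
print(o, M.T@(o-[.2795,-.5587,.2477]))
for fl in(1,-1): print(fl, R.from_quat(pose(-1,.19,0,0,0,fl)[1]).as_matrix().round(2).tolist())
print("clip",ray("top",(388,315),.02))
```

```text
[ 0.34869349 -0.52360601  0.37333452] [-0.07758377 -0.1256336  -0.00056323]
1 [[0.0, 0.96, -0.28], [0.0, 0.28, 0.96], [1.0, 0.0, 0.0]]
-1 [[0.0, 0.96, 0.28], [0.0, 0.28, -0.96], [-1.0, 0.0, 0.0]]
clip [ 0.33691149 -0.22798358  0.02      ]
```

View pics/wrist0.png

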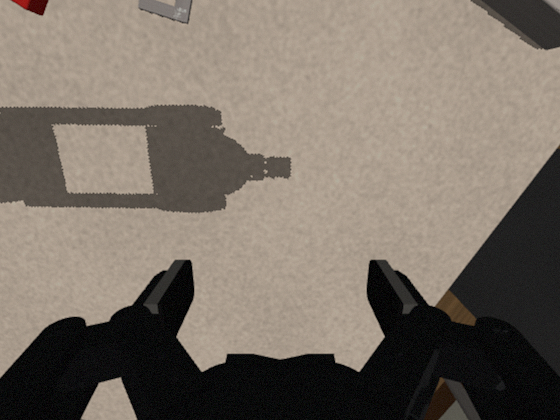

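Run:
```python
from h import *
from workcell import bot,hand,get_obs,vision
import cv2
hand.move_gripper(0.0,20)
p,q=pose(-1,.19,-.1,0,0,-1,back=.14)
bot.reach(p+[0,0,.08],q); print(get_obs()["time_s"])
bot.servo_line(p,velocity=.15)
p,q=pose(-1,.19,-.1,0,0,-1,back=.04); bot.servo_line(p,velocity=.15)
o=get_obs(); print(o["time_s"],o["position"],p,o["wrist_force"],o["gripper_width"])
for n in("scene","top","wrist"): cv2.imwrite(f"pics/{n}1.png",vision.read_camera(n)["frame"][:,:,::-1])
a=cv2.imread("pics/scene1.png")[100:320,100:380];b=cv2.imread("pics/top1.png")[80:300,190:470]
cv2.imwrite("pics/c1.png",cv2.resize(np.hstack([a,b]),(800,314),interpolation=2))
```

```text
2.4167
3.9167 [ 0.56200165 -0.22653729  0.13340782] [ 0.56235936 -0.22657059  0.13299333] [-0.10726005 -0.28098343  0.88021279] 0.00010159383210268049
```

View pics/c1.png

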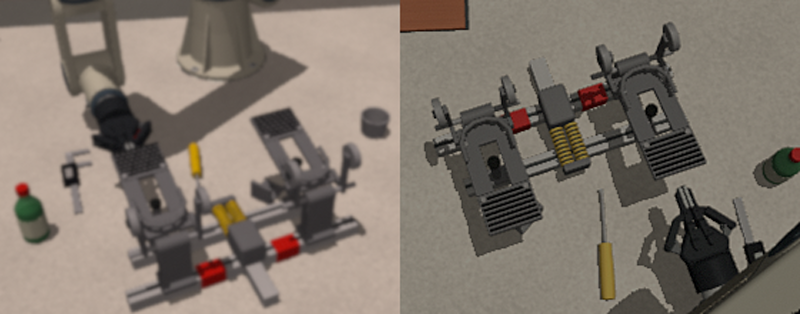

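View pics/wrist1.png

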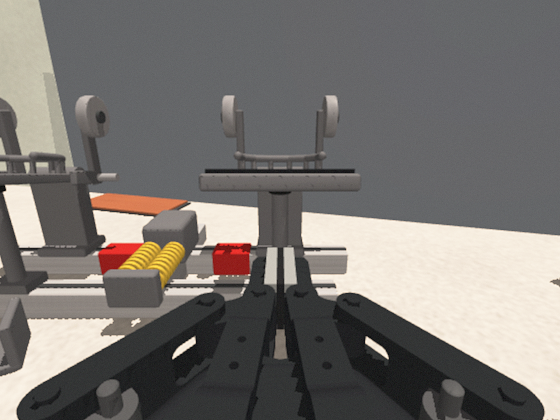

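```bash
cat > push.py <<'E'
from h import *
from workcell import bot,hand,get_obs,vision
import cv2,sys
side=int(sys.argv[1]); yaw=float(sys.argv[2]); tag=sys.argv[3]
p,q=pose(side,.19,-.1,yaw,0,-1); bot.servo_line(p,velocity=.1)
f0=get_obs()["wrist_force"]
for th in (.03,.15,.3,.45,.6,.7,.78):
    p,q=pose(side,.19,th,yaw,0,-1); bot.servo_line(p,velocity=.07)
    o=get_obs(); print(th,round(o["time_s"],2),(o["wrist_force"]-f0).round(2))
d=vision.read_camera("scene")["frame"]; t=vision.read_camera("top")["frame"]
cv2.imwrite(f"pics/{tag}.png",cv2.resize(np.hstack([d[80:320,100:380],t[60:300,190:470]])[:,:,::-1],(800,343),interpolation=2))
print(get_obs()["time_s"])
E
python3 push.py -1 0 c2
```

```text
0.03 5.12 [-1.88 -0.42 -0.08]
0.15 5.59 [-1.69 -1.37  0.81]
0.3 6.15 [ 0.15 -1.09  0.87]
0.45 6.71 [0.09 0.33 1.65]
0.6 7.27 [0.43 0.24 1.01]
0.7 7.69 [-0.4  -0.9   2.01]
0.78 8.06 [ 1.03 -1.    0.8 ]
8.1583
```

View pics/c2.png

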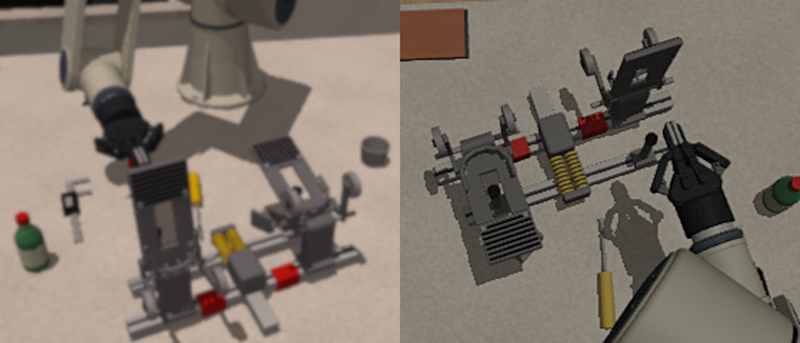

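Run:
```python
from h import *
from workcell import bot,hand,get_obs,vision,kinematics
import cv2
p,q=pose(-1,.19,.78,0,0,-1,back=.15); bot.servo_line(p,velocity=.2)
t=vision.read_camera("top")["frame"]
p,q=pose(1,.19,-.1,.4,0,-1,back=.14); print(get_obs()["joint_pos"].round(2),kinematics.solve_ik(p+[0,0,.1],q))
bot.reach(p+[0,0,.1],q); bot.servo_line(p,velocity=.15)
p,q=pose(1,.19,-.1,.4,0,-1,back=.04); bot.servo_line(p,velocity=.15)
o=get_obs(); print(o["time_s"],o["position"],p,o["wrist_force"])
d=vision.read_camera("scene")["frame"]; 
cv2.imwrite("pics/c3.png",cv2.resize(np.hstack([d[80:320,100:380],t[60:300,190:470]])[:,:,::-1],(800,343),interpolation=2))
cv2.imwrite("pics/wrist3.png",vision.read_camera("wrist")["frame"][:,:,::-1])
```

```text
[-0.98  0.59  2.28  1.87  1.49 -1.31] [-0.98901434  0.70833343  2.46153367  1.46711947  1.5678694  -1.59891892]
11.6583 [0.49383303 0.02201134 0.13346441] [0.49406978 0.02206418 0.13299333] [-0.1326553  -0.96754598 -0.84287123]
```

View pics/c3.png

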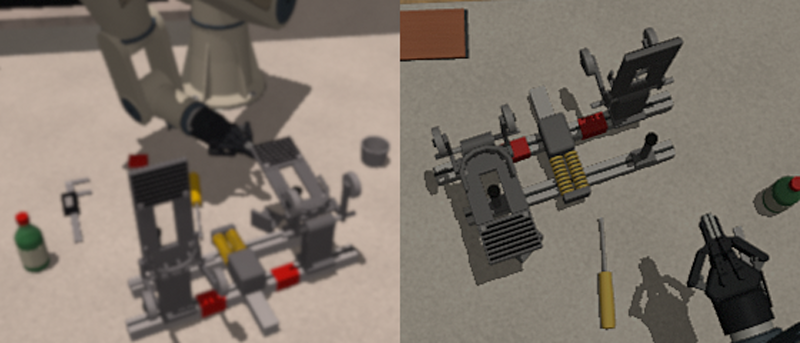

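View pics/wrist3.png

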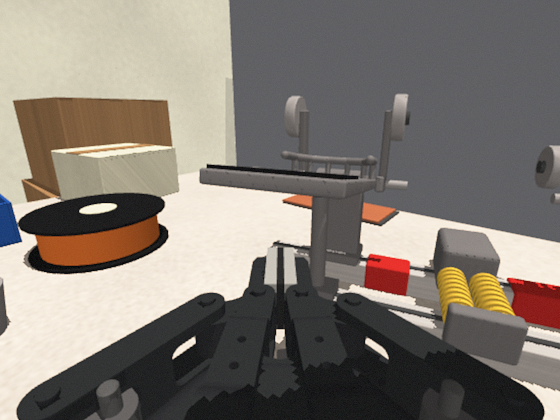

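```bash
python3 push.py 1 .4 c4
```

```text
0.03 12.81 [ 0.58 -0.21 -1.01]
0.15 13.28 [-0.14 -0.66 -0.86]
0.3 13.84 [-0.02  0.04 -0.39]
0.45 14.4 [ 0.12 -0.71  0.34]
0.6 14.96 [0.58 0.44 0.13]
0.7 15.38 [0.38 0.03 0.07]
0.78 15.75 [ 0.54 -0.25  0.04]
15.85
```

View pics/c4.png

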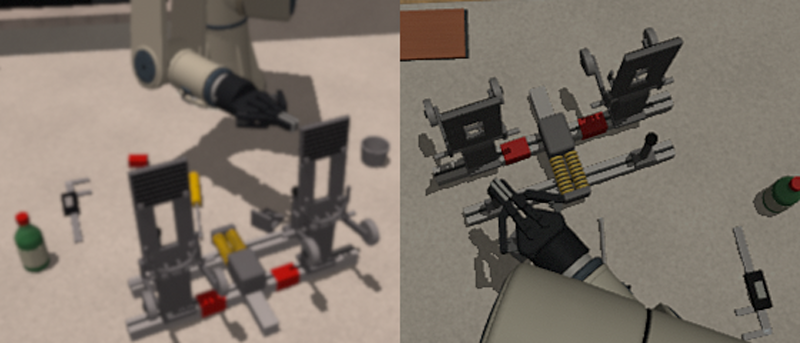

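Both pedals appear up. I'll back off, lift clear and check all the objects.

Run:
```python
from h import *
from workcell import bot,hand,get_obs,vision
import cv2
p,q=pose(1,.19,.78,.4,0,-1,back=.12); bot.servo_line(p,velocity=.2)
bot.goto_joints([-1.109,0.353,1.633,0,1.155,-0.002]); bot.dwell(1)
o=get_obs(); print(o["time_s"],o["wrist_force"],abs(o["joint_vel"]).max())
for n in("scene","top"): cv2.imwrite(f"pics/{n}5.png",vision.read_camera(n)["frame"][:,:,::-1])
a=[cv2.imread(f"pics/top{i}.png") for i in(0,5)]
cv2.imwrite("pics/diff5.png",cv2.absdiff(*a)*3)
# toe check
s=cv2.imread("pics/scene5.png");t=cv2.imread("pics/top5.png")
for sd in(1,-1):
  for w in(-.045,.045):
    for n,im in(("scene",s),("top",t)):
      cv2.circle(im,tuple(int(v) for v in proj(n,rigw(Q,plate(sd,.215,w,0,1.3))).round()),2,(0,0,255),-1)
cv2.imwrite("pics/c5.png",cv2.resize(np.hstack([s[80:320,100:380],t[60:300,190:470]]),(800,343),interpolation=2))
```

```text
19.7417 [ 0.16843634 -0.54044903 -0.30321546] 0.0008996865982318921
```

View pics/c5.png

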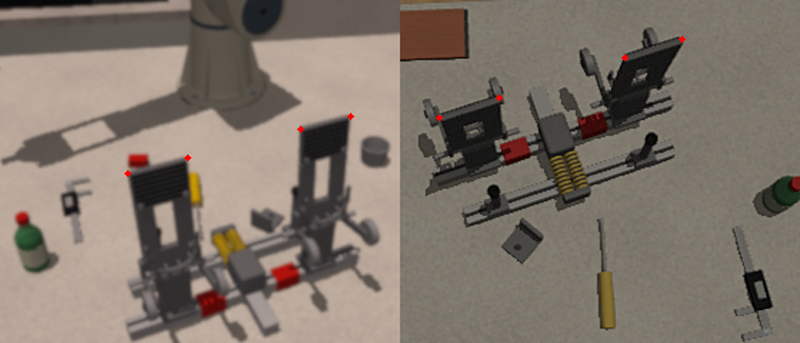

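View pics/diff5.png

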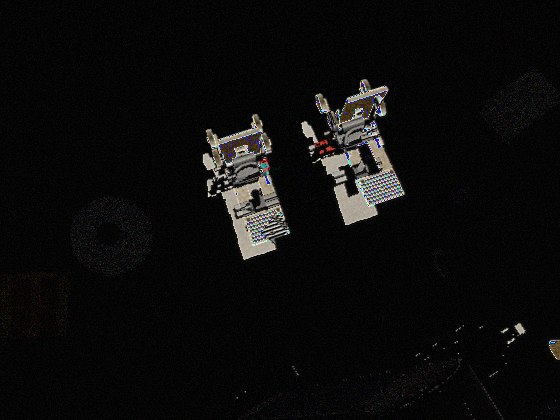

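View pics/scene5.png

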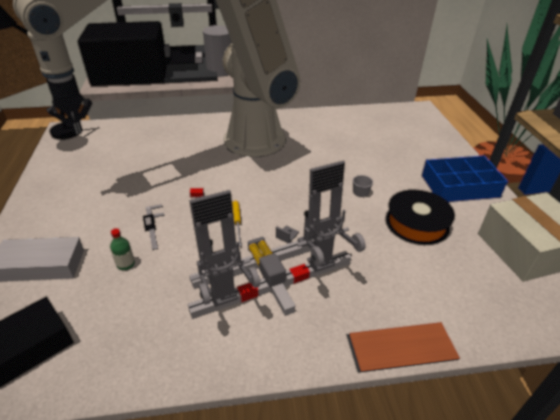

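```bash
python3 -c "
from workcell import hand_in; hand_in()"
```

```text
the job is handed in; nothing more can be done
```

Both pedals are folded up and were staying up by themselves when I handed the job in. I pushed the right one first, then the left, with the closed fingertips lifting the toe from beneath. Each push followed the toe's arc at about 0.07 m/s to roughly 0.78 rad. Each pedal then swung on to its stop ahead of the fingers.

- **Pedals:** in the last scene and top pictures, taken with the arm back at its start pose, the toe corners of both pedals lie on the positions predicted for 1.3 rad.
- **Loose things:** comparing the top pictures before and after shows no change at the driver, caliper, clip, glue, tin or spool. The bracket was half hidden at first, but its visible corner is in the same place to within about a pixel.
- **Forces and time:** wrist force read a few newtons at most after each step of the pushes. The clock stood at about 20 s of the 48 s allowed, and the hand ended clear of everything.

No check failed or disagreed.

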